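# Set the ratchet to tighten and clamp the fossil stone

## Robot

A 6-joint arm with a two-finger parallel gripper is mounted at the origin on the work surface. World frame = base frame: x ahead of the robot, y to its left, z up, the work surface at z = 0. Lengths are in m, angles in rad, forces in N, time in s.
With the tool pointing down it reaches from about 0.375 to 0.9 m from the base axis. Payload 3.1 kg.
Tool frame: the origin (TCP) lies at the very end of the fingers, on their centre line; the grasp point (between the pads) lies 19 mm behind it; z points along the fingers, y is the direction in which the jaws open and shut (so a half turn about z gives the same grasp; the last joint's range is limited). The gripper opens to 87 mm and grips with 3 to 60 N. Pads are 19 mm wide; open, the fingers measure 117 mm over their backs; the gripper's body (75 mm by 190 mm) begins 51 mm behind the grasp point.
Start: joints at [-1.508, 0.527, 1.433, -0, 1.181, -0.178], TCP at [0.149, -0.607, 0.223] pointing down, gripper open.
Joint ranges: [-3.08, 3.08], [-0.75, 2.2], [0.22, 2.44], [-1.43, 4.57], [0, 2.65], [-2.85, 2.85]. Speed limits (rad/s): [2.79, 2.79, 3.14, 3.14, 3.14, 3.14].

## Interface

Orientations are given as a unit quaternion [x, y, z, w].
In Python, from rig import robot gives the robot as it stands. The module is installed in compiled form; this text tells all that it offers.
- The arm moves only by the tool send_rows, never from a script. Its argument "deltas" is a list of rows, each an object of numbers: "tx", "ty", "tz": the shift along the tool's x, y, z in cm; "rx", "ry", "rz": the turn, a rotation vector about the tool's x, y, z in rad. A call has 1 to 5 rows; each row is the pose to reach, as a shift and turn from the pose commanded when the call began, along the tool's axes at that moment; what a row does not reach only later rows make up. A row lasts 1/12 s, in which the tool goes at most 41.7 mm and 7.16 degrees, less where a joint would pass 70% of its speed; a pose out of reach is approached as far as the arm can. A call with a gripper value outside its range is refused whole. "claw" is the finger opening in cm, from 0 to 8.7, set as the call begins (left out, the last holds). The fingers move at their own pace and stop on an object; "squeeze" is the grip in N (left out, the last holds). Time passes only in rows, so rows that repeat a pose let the fingers close. It gives the time, the measured TCP pose, the force and the opening at its end, in the units of the state.
- robot.get_obs(): the state, without advancing time (a new reading comes with each control period).
- robot.camera(name): name is "side" or "top"; returns a dict with "color" (420x560x3 uint8, red, green, blue), "z_map" (420x560 float32, m along the optical axis (not along the pixel's ray), 0 where there is no reading), "intrinsics" (3x3 intrinsics, pixels), "R" (3x3) and "t" (3): a world point X has camera coordinates R X + t. Camera axes: x right, y down, z forward; pixel columns grow to the right and rows downward; lengths in m; the calibration is good to about 2 mm. A picture is of the moment at which its call begins.
- robot.hand_in(): hands the job in, once; it reports no verdict.
Trained networks look in the newest picture that a camera, given by its name, has taken for a name from the list of things; names that differ only in an ending like _2 or _b are one class to them, and where a whole thing is asked for, a point or a joint stands for the part that bears it (a point fixed in the world has none). Each returns a list of dicts, best first, with "p" (0 to 1); they miss things now and then, are a little off and sometimes report something else, mostly with a low value. They report only what shows in the picture. A call takes as long as a camera call. They do not tell look-alikes from the thing itself.
- robot.outline_of(label, camera): "pixels" (420x560 bool, what is visible of it) and "xy" ([column, row] in pixels, amid what is visible of it).
- robot.tip_of(label, camera): "xy" ([column, row] in pixels: a listed point, or the origin of a listed thing).
The state is a dict: "time": time; "q": joint angles; "joint_velocities": joint speeds; "joint_torque": joint torques, N m; "position": TCP position; "tool_rot": TCP orientation; "ft_force": force on the tool from outside, world axes, zero at the start; "moment": the same for the moment, N m; "grip_width": finger opening in m.
Only numpy, scipy, OpenCV 4.12 (cv2) and the standard library are available. Lean on these libraries where they do the work, as an engineer would, in place of code of your own. Each camera call takes 0.05 s, during which the arm holds its last target.

## Task

The ratchet of the specimen press is still set to loosen: flip the small direction lever on its head over to tighten, then swing the handle right back, anticlockwise from above to the end of its travel, to feel that it free-wheels without moving the screw. Then ratchet the foot down, stroke by stroke, until it bears firmly on the stone with about 100 N, without overloading it (150 N cracks it), and let go, leaving the stone and the other things where they lie.

Things in the scene. Friction and masses are not known exactly. Their poses are not given: they have to be found in the camera images.
- press: Grey cast specimen press fixed to the bench: base plate 170 x 220 x 12 mm, two posts, and a cross beam (along its y) 121 mm above the bench, on which sits the steel ratchet head. Origin: centre of the underside, on the vertical screw axis; z up; its -x side is the front, from which the handle sticks out.
- head_centre (a point): Point fixed to the press on the screw axis, 151 mm above the bench, level with the top face of the ratchet head and of the handle arm. The head is a 68 mm disc; the handle arm (8 mm thick, 20 mm wide) turns about this axis.
- handle (a joint): Swing of the ratchet handle about the screw axis, rad. 0: arm towards the press's front (-x); positive: clockwise from above, the tightening direction. Stops at -0.9 and 0.9; starts between 0.2 and 0.9. Set to tighten, going positive drives the nut after up to 0.53 rad idle travel, going negative free-wheels (about 1 N at the knob). Set to loosen: the reverse; driving negative raises the foot.
- knob_top (a point): Top centre of the upright wooden knob on the handle's end: cylinder 20 mm across, 40 mm tall, spinning freely, 120 mm from the screw axis; top 191.5 mm above the bench, 40.5 above the arm. Driving with the foot clear of the stone takes 4 to 7 N at the knob along its circle (less halted than moving); 100 N of clamping adds about 3.3 N to that, so judge by the rise. In contact 0.1 rad adds about 20 N of clamping.
- direction (a joint): Angle of the dark steel direction lever on the ratchet head relative to the handle, rad, range -0.32 to 0.32. Negative: set to loosen (how it starts, about -0.3); positive: set to tighten. It stays where it is left and should be pushed right over to its stop. Pushing it at the tip takes about 3.5 N.
- direction_tip (a point): Top of the lever's upright fin (12 mm along the lever, 7 thick, 26 tall), 180.5 mm above the bench, 34 mm from the pivot. The pivot is on the arm's centre line 41 mm from the screw axis towards the knob; the lever points back to the screw axis, so the tip is near that axis. Seen from the knob looking at the head, leaning left is loosen, right is tighten; about 22 mm from stop to stop.
- foot: Round foot of the screw, 32 mm across, rubber faced; origin at the centre of its underside. It goes down about 4 mm for each rad that the nut is driven in the tightening direction, without turning. It starts 2 to 9 mm above the stone, and stays where the screw holds it.
- stone: Loose tan slab with a dark spiral fossil on it, about 110 x 82 mm, split in low ledges so that it is anything from 38 to 42 mm thick under the foot, about 0.85 kg, lying on the press base under the foot. Origin: centre of its underside.
- sample_box: Closed white plastic sample box, 96 x 136 x 44 mm. Origin: centre of its underside. To be left alone.
- magnifier: White hand magnifier lying flat, lens 84 mm across, handle to its -x, 187 mm long, 12 mm thick. Origin: under the lens centre. To be left alone.
Mind the look-alikes: they are no part of the job. There is more than one size of the stone; the job needs the largest.

How it is judged:
By the outcome, as a careful person would: the job done as asked, in the order asked, and still so for the second after the job is handed in, with the robot touching nothing.
It also fails if it takes over 72 s, if anything falls off the work surface, if the arm or the gripper's body presses on something with over 40 N, if the wrist force passes 120 N, or if a joint passes its speed limit or range.

## Working session

There is one attempt and no reset: what is moved stays moved. The work goes in short steps, Python scripts to look and compute and a tool call to move; the robot and the scene stay as the last step left them, time stands still between calls to the robot, and variables do not carry over. Pictures are saved under pics/ and viewed, and the job is handed in when it is done.

Besides the shell and the picture viewer there is one more tool, called by a JSON object that holds its "api" and its "payload", one argument or row to a line. send_rows: Moves the arm, as the interface text tells. Its arguments: {"type":"object","properties":{"deltas":{"type":"array","items":{"type":"object","properties":{"tx":{"type":"number"},"ty":{"type":"number"},"tz":{"type":"number"},"rx":{"type":"number"},"ry":{"type":"number"},"rz":{"type":"number"}}}},"claw":{"type":"number"},"squeeze":{"type":"number"}},"required":["deltas"]}

```bash
mkdir -p pics; cat > h.py <<'E'
import numpy as np, cv2
from rig import robot
def cam(n,fn=None):
    c=robot.camera(n)
    if fn: cv2.imwrite('pics/'+fn,c['color'][:,:,::-1])
    return c
def ray(c,uv):
    K=np.array(c['intrinsics']);R=np.array(c['R']);t=np.array(c['t'])
    d=R.T@(np.linalg.inv(K)@np.array([uv[0],uv[1],1.0])); o=-R.T@t
    return o,d
def at_z(c,uv,z):
    o,d=ray(c,uv); return o+d*(z-o[2])/d[2]
def proj(c,X):
    K=np.array(c['intrinsics']);x=np.array(c['R'])@np.array(X)+np.array(c['t']); p=K@x; return p[:2]/p[2]
def pt(c,uv):
    z=c['z_map'][int(round(uv[1])),int(round(uv[0]))]; o,d=ray(c,uv); return o+d*z
E
python3 - <<'E'
from h import *
for n in ['top','side']:
    c=cam(n,n+'0.png')
    print(n,'cam pos',-np.array(c['R']).T@np.array(c['t']))
    for l,z in [('press',0),('head_centre',.151),('knob_top',.1915),('direction_tip',.1805),('foot',.05),('stone',.012),('sample_box',0),('magnifier',0)]:
        for r in robot.tip_of(l,n)[:4]:
            print(l,round(r['p'],2),np.round(r['xy'],1),np.round(at_z(c,r['xy'],z),4))
print(robot.get_obs())
E
```

```text
top cam pos [0.5623908  0.0147404  1.62356651]
press 0.89 [283.4 210.3] [ 0.6228 -0.0193  0.    ]
head_centre 0.84 [285.1 214.5] [ 0.6059 -0.0208  0.151 ]
knob_top 0.63 [261.8 248.4] [0.5152 0.0398 0.1915]
direction_tip 0.45 [283.5 211.6] [ 0.6126 -0.0158  0.1805]
stone 0.61 [356.8 216.1] [ 0.6083 -0.2363  0.012 ]
stone 0.57 [267.5 150.5] [0.7989 0.0305 0.012 ]
stone 0.55 [281.9 204.6] [ 0.6391 -0.0144  0.012 ]
sample_box 0.63 [410.9 241.6] [ 0.535  -0.4003  0.    ]
magnifier 0.83 [135.4 260.2] [0.4692 0.4153 0.    ]
side cam pos [0.25421906 0.93163123 0.91068828]
press 0.94 [281.8 233.8] [ 0.6098 -0.0223 -0.    ]
head_centre 0.73 [281.8 191.9] [ 0.6151 -0.0275  0.151 ]
knob_top 0.51 [308.5 201.3] [0.5173 0.0346 0.1915]
direction_tip 0.44 [283.1 189.5] [ 0.6018 -0.0018  0.1805]
foot 0.46 [284.  188.4] [ 0.6634 -0.1754  0.05  ]
stone 0.87 [213.8 228.8] [0.8004 0.0483 0.012 ]
stone 0.76 [272.6 229.6] [ 0.6373 -0.0165  0.012 ]
stone 0.75 [308.  195.7] [ 0.5942 -0.2171  0.012 ]
stone 0.22 [282.  187.1] [ 0.6904 -0.2285  0.012 ]
sample_box 0.82 [342.3 173.1] [ 0.5293 -0.407   0.    ]
magnifier 0.62 [266.2 373.6] [0.4738 0.4171 0.    ]
{'time': 0.9, 'q': array([-1.50847907e+00,  5.27436128e-01,  1.43273162e+00,  7.83763727e-06,
        1.18137763e+00, -1.78477227e-01]), 'joint_velocities': array([ 0.00041616, -0.00051258,  0.00015143, -0.0004828 ,  0.00063484,
        0.00074408]), 'joint_torque': array([-1.63961529e-03, -4.40006804e+01, -1.76985008e+01,  6.34824252e-02,
        5.02407190e-02, -1.41645901e-05]), 'position': array([ 0.14908915, -0.60692689,  0.22257759]), 'tool_rot': array([9.92761181e-01, 1.20105104e-01, 2.24726338e-06, 2.38077645e-05]), 'ft_force': array([ 0.3053557 , -0.86167897, -0.08203123]), 'moment': array([ 0.02688046,  0.01691419, -0.01398258]), 'grip_width': 0.08699123389178397}
```

```bash
python3 - <<'E'
import cv2
a=cv2.imread('pics/top0.png');b=cv2.imread('pics/side0.png')
cv2.imwrite('pics/top0c.png',cv2.resize(a[160:280,210:370],None,fx=5,fy=5,interpolation=cv2.INTER_CUBIC))
cv2.imwrite('pics/side0c.png',cv2.resize(b[150:270,205:365],None,fx=5,fy=5,interpolation=cv2.INTER_CUBIC))
E
```

```text
(no output)
```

View pics/top0.png

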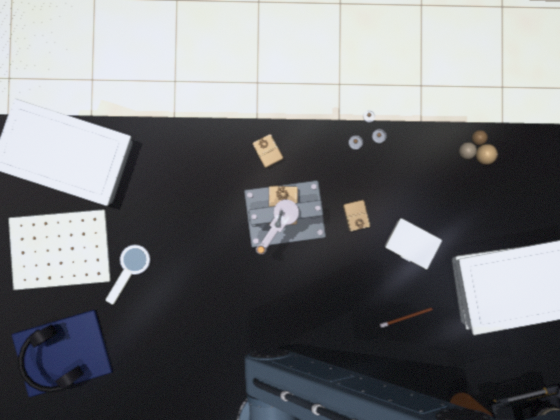

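View pics/top0c.png

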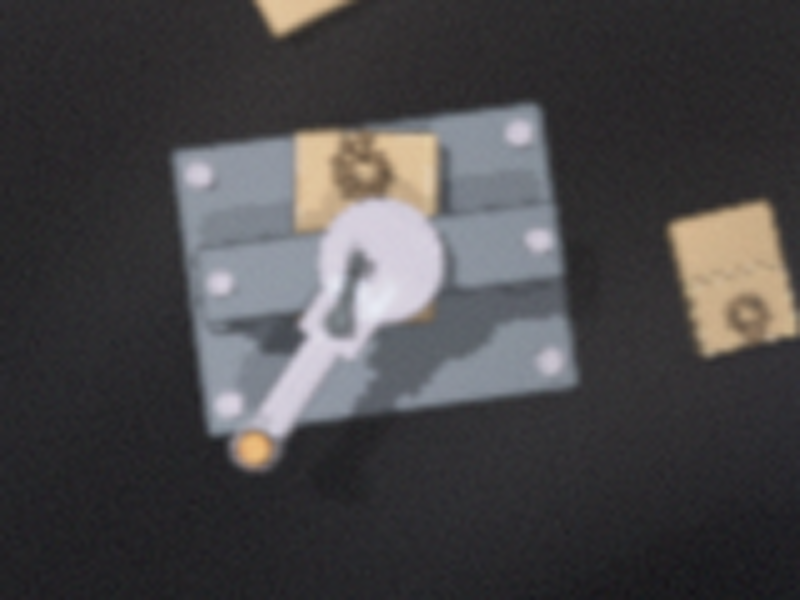

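View pics/side0c.png

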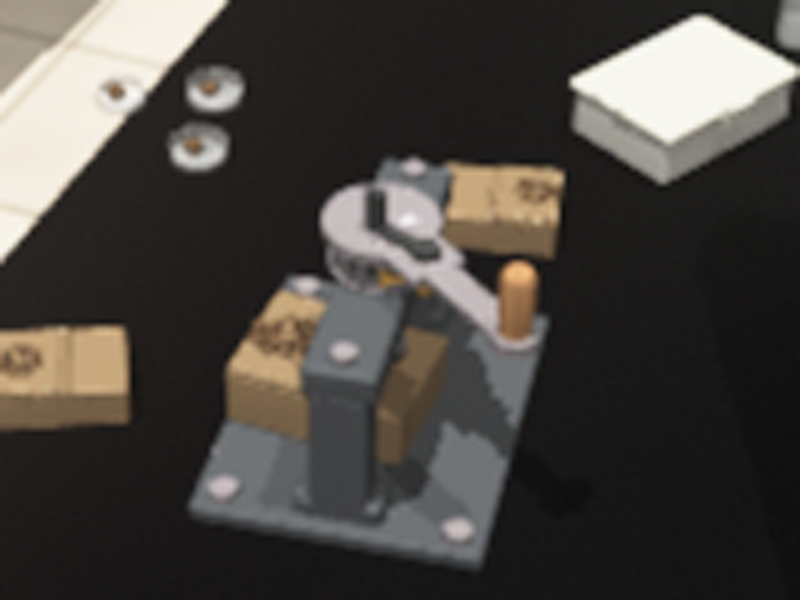

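View pics/side0.png

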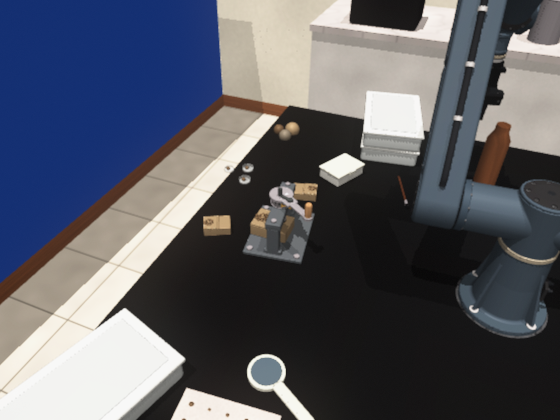

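```bash
python3 - <<'E'
from h import *
from scipy.optimize import least_squares
cs={n:cam(n) for n in ['top','side']}
full=lambda p,o:[(p[0]+.5)/5-.5+o[0],(p[1]+.5)/5-.5+o[1]]
T=lambda p:full(p,(210,160)); S=lambda p:full(p,(205,150))
# press local points: corners FL.. (x front=-)
B=[(.085,.11),(.085,-.11),(-.085,-.11),(-.085,.11)]
tc=[(172,152),(540,103),(578,383),(209,435)]
sc=[(190,512),None,(550,318),(480,567)]
pts=[]
for b,t,s in zip(B,tc,sc):
    pts.append(('top',T(t),'p',(*b,.012)))
    if s: pts.append(('side',S(s),'p',(*b,.012)))
pts.append(('top',T((382,260)),'p',(0,0,.151)))
pts.append(('side',S((383,215)),'p',(0,0,.151)))
pts.append(('top',T((254,447)),'h',(.12,.1915)))
pts.append(('side',S((519,272)),'h',(.12,.1915-.004)))
def world(v,k,l):
    x,y,a,th=v[:4]
    if k=='p':
        c,s=np.cos(a),np.sin(a); return [x+c*l[0]-s*l[1],y+s*l[0]+c*l[1],l[2]]
    f=np.pi+a-th; return [x+l[0]*np.cos(f),y+l[0]*np.sin(f),l[1]]
def res(v): return np.concatenate([proj(cs[n],world(v,k,l))-np.array(u) for n,u,k,l in pts])
r=least_squares(res,[.61,-.02,.13,.7],loss='soft_l1')
print(r.x, np.round(r.fun.reshape(-1,2),1))
for only in ['top','side']:
    P=[p for p in pts if p[0]==only]
    f=lambda v:np.concatenate([proj(cs[n],world(v,k,l))-np.array(u) for n,u,k,l in P])
    print(only,least_squares(f,r.x).x)
# depth check
for uv in [T((410,240)),T((254,447)),T((300,270)),T((345,320)),T((360,262))]: print(np.round(pt(cs['top'],uv),4))
print(np.round(pt(cs['side'],S((375,205))),4),np.round(pt(cs['side'],S((519,290))),4))
# lever tip
print(at_z(cs['top'],T((358,258)),.1805),at_z(cs['side'],S((375,193)),.1805))
x,y,a,th=r.x; f=np.pi+a-th
for d in [-.3,0,.3]:
    piv=np.array([x+.041*np.cos(f),y+.041*np.sin(f)]); g=f+np.pi-d   # lean: right = clockwise
    print(d,piv,piv+.034*np.array([np.cos(g),np.sin(g)]))
E
```

```text
[ 0.61422966 -0.02203268  0.14688447  0.72366262] [[-0.4 -0.6]
 [-0.3 -1.5]
 [-0.2 -0.5]
 [-0.   0.5]
 [ 0.3 -0.8]
 [-0.2  0. ]
 [ 0.8 -1.8]
 [-0.4 -0.2]
 [ 0.2  0.5]
 [ 0.  -0. ]
 [ 0.3  0.8]]
top [ 0.61378837 -0.02276242  0.1489094   0.73291847]
side [ 0.61426747 -0.01899824  0.14760764  0.7064282 ]
[ 0.6247 -0.0381  0.1514]
[0.5137 0.0434 0.1961]
[0.6087 0.0211 0.119 ]
[ 0.581  -0.0035  0.1608]
[ 0.6123 -0.0112  0.1556]
[ 0.6122 -0.0027  0.1732] [0.5108 0.0539 0.1869]
[ 0.61358295 -0.00970476  0.1805    ] [ 0.61274735 -0.00370044  0.1805    ]
-0.3 [5.79862482e-01 3.25692813e-04] [ 0.61256847 -0.00896507]
0 [5.79862482e-01 3.25692813e-04] [ 0.6083621 -0.0182154]
0.3 [5.79862482e-01 3.25692813e-04] [ 0.60160994 -0.0258095 ]
```

{"api": "send_rows", "payload": {
  "deltas": [
    {"tx": 3, "ty": -2.4, "tz": -0.5},
    {"tx": 6, "ty": -4.8, "tz": -1},
    {"tx": 9, "ty": -7.2, "tz": -1.5},
    {"tx": 12, "ty": -9.6, "tz": -2},
    {"tx": 15, "ty": -12, "tz": -2.5}
  ],
  "claw": 0,
  "squeeze": 30
}}

```text
schema error: expected keys tx, ty, tz, rx, ry, rz
```

{"api": "send_rows", "payload": {
  "deltas": [
    {"tx": 3, "ty": -2.4, "tz": -0.3},
    {"tx": 6, "ty": -4.8, "tz": -0.6},
    {"tx": 9, "ty": -7.2, "tz": -0.9},
    {"tx": 12, "ty": -9.6, "tz": -1.2},
    {"tx": 15, "ty": -12, "tz": -1.5}
  ]
}}

```text
schema error: expected keys tx, ty, tz, rx, ry, rz
```

{"api": "send_rows", "payload": {
  "deltas": [
    {"tx": 3, "ty": -2.4, "rz": 0.1},
    {"tx": 6, "ty": -4.8, "rz": 0.2},
    {"tx": 9, "ty": -7.2, "rz": 0.3},
    {"tx": 12, "ty": -9.6, "rz": 0.4},
    {"tx": 15, "ty": -12, "rz": 0.5}
  ]
}}

```text
schema error: expected keys tx, ty, tz, rx, ry, rz
```

```bash
cat >> h.py <<'E'
def st():
    o=robot.get_obs(); x,y,z,w=o['tool_rot']
    from scipy.spatial.transform import Rotation as Ro
    R=Ro.from_quat([x,y,z,w]).as_matrix(); return o,R,np.arctan2(R[1,0],R[0,0])
def plan(p,yaw):
    o,R,y0=st(); d=R.T@(np.array(p)-o['position'])*100
    print('t',round(o['time'],2),'pos',np.round(o['position'],4),'yaw',round(y0,3),'F',np.round(o['ft_force'],2),'w',round(o['grip_width'],4),'| tx,ty,tz',np.round(d,2),'rz',round(y0-yaw,3))
E
python3 -c "
from h import *
print(st()[1]);plan([.629,.017,.25],-.577)"
```

```text
[[ 9.71139905e-01  2.38510554e-01 -1.33119120e-05]
 [ 2.38510551e-01 -9.71139901e-01 -9.44007892e-05]
 [-3.54433134e-05  8.85013420e-05 -9.99999995e-01]]
t 1.0 pos [ 0.1491 -0.6069  0.2226] yaw 0.241 F [-0.46  0.1  -0.69] w 0.0868 | tx,ty,tz [ 61.49 -49.15  -2.75] rz 0.818
```

All six keys are needed per row.

{"api": "send_rows", "payload": {
  "deltas": [
    {"tx": 3, "ty": -2.4, "tz": -0.5, "rx": 0, "ry": 0, "rz": 0},
    {"tx": 6, "ty": -4.8, "tz": -1, "rx": 0, "ry": 0, "rz": 0},
    {"tx": 9, "ty": -7.2, "tz": -1.5, "rx": 0, "ry": 0, "rz": 0},
    {"tx": 12, "ty": -9.6, "tz": -2, "rx": 0, "ry": 0, "rz": 0},
    {"tx": 15, "ty": -12, "tz": -2.5, "rx": 0, "ry": 0, "rz": 0}
  ],
  "claw": 0,
  "squeeze": 30
}}

```text
time: 1.42
position: [0.2668, -0.4532, 0.2478]
tool_rot: [0.993, 0.12, 0.0, 0.0]
ft_force: [0.5, -0.6, -0.3]
grip_width: 0.0617
```

{"api": "send_rows", "payload": {
  "deltas": [
    {"tx": 3, "ty": -2.4, "tz": -0.1, "rx": 0, "ry": 0, "rz": 0},
    {"tx": 6, "ty": -4.8, "tz": -0.2, "rx": 0, "ry": 0, "rz": 0},
    {"tx": 9, "ty": -7.2, "tz": -0.3, "rx": 0, "ry": 0, "rz": 0},
    {"tx": 12, "ty": -9.6, "tz": -0.4, "rx": 0, "ry": 0, "rz": 0},
    {"tx": 15, "ty": -12, "tz": -0.5, "rx": 0, "ry": 0, "rz": 0}
  ]
}}

```text
time: 1.83
position: [0.3841, -0.3008, 0.2529]
tool_rot: [0.993, 0.12, 0.0, 0.0]
ft_force: [0.7, -0.7, -0.3]
grip_width: 0.0281
```

{"api": "send_rows", "payload": {
  "deltas": [
    {"tx": 3, "ty": -2.4, "tz": 0, "rx": 0, "ry": 0, "rz": 0.1},
    {"tx": 6, "ty": -4.8, "tz": 0, "rx": 0, "ry": 0, "rz": 0.2},
    {"tx": 9, "ty": -7.2, "tz": 0, "rx": 0, "ry": 0, "rz": 0.3},
    {"tx": 12, "ty": -9.6, "tz": 0, "rx": 0, "ry": 0, "rz": 0.4},
    {"tx": 15, "ty": -12, "tz": 0, "rx": 0, "ry": 0, "rz": 0.5}
  ]
}}

```text
time: 2.25
position: [0.5012, -0.1483, 0.2528]
tool_rot: [0.991, -0.132, 0.0, 0.0]
ft_force: [0.2, -1.4, -1.2]
grip_width: 0.0016
```

```bash
python3 -c "
from h import *
plan([.629,.017,.25],-.577)"
```

```text
t 2.25 pos [ 0.5012 -0.1483  0.2528] yaw -0.264 F [ 0.16 -1.4  -1.24] w 0.0016 | tx,ty,tz [  8.02 -19.29   0.29] rz 0.313
```

{"api": "send_rows", "payload": {
  "deltas": [
    {"tx": 1.6, "ty": -3.8, "tz": 0, "rx": 0, "ry": 0, "rz": 0.06},
    {"tx": 3.2, "ty": -7.6, "tz": 0, "rx": 0, "ry": 0, "rz": 0.12},
    {"tx": 4.8, "ty": -11.4, "tz": 0, "rx": 0, "ry": 0, "rz": 0.18},
    {"tx": 6.4, "ty": -15.3, "tz": 0, "rx": 0, "ry": 0, "rz": 0.25},
    {"tx": 8, "ty": -19.2, "tz": 0.2, "rx": 0, "ry": 0, "rz": 0.31}
  ]
}}

```text
time: 2.67
position: [0.6274, 0.0162, 0.2511]
tool_rot: [0.959, -0.282, 0.001, -0.0]
ft_force: [1.1, -0.7, 0.5]
grip_width: 0.001
```

{"api": "send_rows", "payload": {
  "deltas": [
    {"tx": 0, "ty": 0, "tz": 0, "rx": 0, "ry": 0, "rz": 0}
  ]
}}

```text
time: 2.75
position: [0.6301, 0.0205, 0.2503]
tool_rot: [0.96, -0.279, 0.002, -0.002]
ft_force: [0.0, -0.5, 0.7]
grip_width: 0.0004
```

```bash
python3 - <<'E'
from h import *
plan([.629,.017,.163],-.577)
for n,(u,v) in {'top':(210,160),'side':(205,150)}.items():
    c=cam(n); a=c['color'][v:v+120,u:u+160,::-1]
    cv2.imwrite(f'pics/{n}1.png',cv2.resize(a,None,fx=4,fy=4,interpolation=cv2.INTER_CUBIC))
E
cd pics; python3 -c "
import cv2,numpy as np
cv2.imwrite('both1.png',cv2.resize(np.hstack([cv2.imread('top1.png'),cv2.imread('side1.png')]),(800,300)))"
```

```text
t 2.75 pos [0.6301 0.0205 0.2503] yaw -0.565 F [ 0.   -0.48  0.7 ] w 0.0004 | tx,ty,tz [0.08 0.4  8.73] rz 0.012
```

View pics/both1.png

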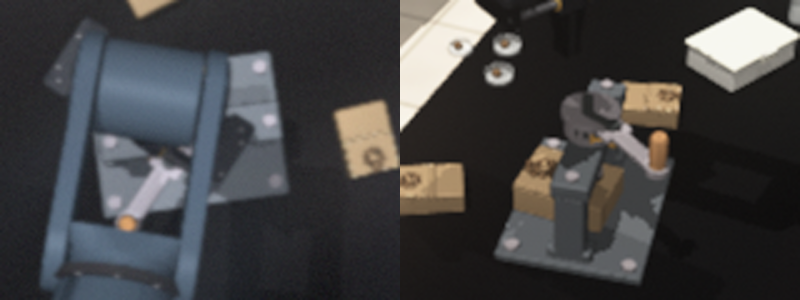

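{"api": "send_rows", "payload": {
  "deltas": [
    {"tx": 0, "ty": 0, "tz": 3, "rx": 0, "ry": 0, "rz": 0},
    {"tx": 0, "ty": 0, "tz": 6, "rx": 0, "ry": 0, "rz": 0},
    {"tx": 0, "ty": 0, "tz": 8, "rx": 0, "ry": 0, "rz": 0},
    {"tx": 0, "ty": 0, "tz": 8.7, "rx": 0, "ry": 0, "rz": 0},
    {"tx": 0, "ty": 0, "tz": 8.7, "rx": 0, "ry": 0, "rz": 0}
  ]
}}

```text
time: 3.27
position: [0.624, 0.013, 0.1616]
tool_rot: [0.96, -0.282, -0.003, 0.001]
ft_force: [0.2, 0.5, 0.0]
grip_width: 0.0003
```

```bash
python3 - <<'E'
from h import *
plan([.6117,-.0099,.163],-.577)
for n,(u,v) in {'side':(225,160)}.items():
    c=cam(n); a=c['color'][v:v+90,u:u+120,::-1]
    cv2.imwrite(f'pics/{n}2.png',cv2.resize(a,None,fx=6,fy=6,interpolation=cv2.INTER_CUBIC))
E
```

```text
t 3.27 pos [0.624  0.013  0.1616] yaw -0.571 F [0.17 0.53 0.04] w 0.0003 | tx,ty,tz [ 0.21  2.59 -0.13] rz 0.006
```

View pics/side2.png

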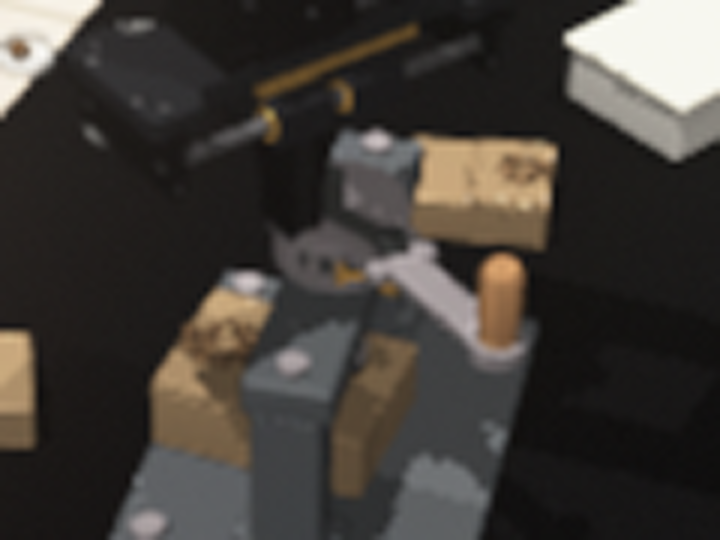

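{"api": "send_rows", "payload": {
  "deltas": [
    {"tx": 0.1, "ty": 0.4, "tz": -0.1, "rx": 0, "ry": 0, "rz": 0},
    {"tx": 0.1, "ty": 0.8, "tz": -0.1, "rx": 0, "ry": 0, "rz": 0},
    {"tx": 0.1, "ty": 1.2, "tz": -0.1, "rx": 0, "ry": 0, "rz": 0},
    {"tx": 0.1, "ty": 1.6, "tz": -0.1, "rx": 0, "ry": 0, "rz": 0},
    {"tx": 0.1, "ty": 2, "tz": -0.1, "rx": 0, "ry": 0, "rz": 0}
  ]
}}

```text
time: 3.73
position: [0.6188, -0.0036, 0.1664]
tool_rot: [0.96, -0.281, 0.004, -0.001]
ft_force: [4.6, 1.9, 0.3]
grip_width: 0.0006
```

{"api": "send_rows", "payload": {
  "deltas": [
    {"tx": 0, "ty": 0.2, "tz": 0, "rx": 0, "ry": 0, "rz": 0},
    {"tx": 0, "ty": 0.4, "tz": 0, "rx": 0, "ry": 0, "rz": 0}
  ]
}}

```text
time: 3.9
position: [0.6152, -0.0067, 0.1655]
tool_rot: [0.96, -0.281, 0.002, -0.0]
ft_force: [3.9, 1.6, 2.2]
grip_width: 0.0004
```

```bash
python3 - <<'E'
from h import *
plan([.6117,-.0099,.163],-.577)
E
```

```text
t 3.9 pos [ 0.6152 -0.0067  0.1655] yaw -0.569 F [3.88 1.56 2.23] w 0.0004 | tx,ty,tz [-0.13  0.46  0.25] rz 0.008
```

{"api": "send_rows", "payload": {
  "deltas": [
    {"tx": 0, "ty": 0.1, "tz": 0, "rx": 0, "ry": 0, "rz": 0},
    {"tx": 0, "ty": 0.2, "tz": 0, "rx": 0, "ry": 0, "rz": 0},
    {"tx": 0, "ty": 0.3, "tz": 0, "rx": 0, "ry": 0, "rz": 0}
  ]
}}

```text
time: 4.15
position: [0.6131, -0.0088, 0.1649]
tool_rot: [0.96, -0.281, 0.001, -0.0]
ft_force: [3.9, 2.3, 2.8]
grip_width: 0.0001
```

{"api": "send_rows", "payload": {
  "deltas": [
    {"tx": 0, "ty": 0.1, "tz": 0, "rx": 0, "ry": 0, "rz": 0},
    {"tx": 0, "ty": 0.2, "tz": 0, "rx": 0, "ry": 0, "rz": 0}
  ]
}}

```text
time: 4.32
position: [0.612, -0.0104, 0.1649]
tool_rot: [0.96, -0.281, 0.001, -0.0]
ft_force: [4.0, 2.8, 2.6]
grip_width: 0.0003
```

```bash
python3 - <<'E'
from h import *
plan([.6117,-.0099,.163],-.577)
for n,(u,v) in {'side':(225,160)}.items():
    c=cam(n); a=c['color'][v:v+90,u:u+120,::-1]
    cv2.imwrite(f'pics/{n}3.png',cv2.resize(a,None,fx=6,fy=6,interpolation=cv2.INTER_CUBIC))
E
```

```text
t 4.32 pos [ 0.612  -0.0104  0.1649] yaw -0.569 F [4.03 2.77 2.62] w 0.0003 | tx,ty,tz [-0.05 -0.03  0.19] rz 0.008
```

View pics/side3.png

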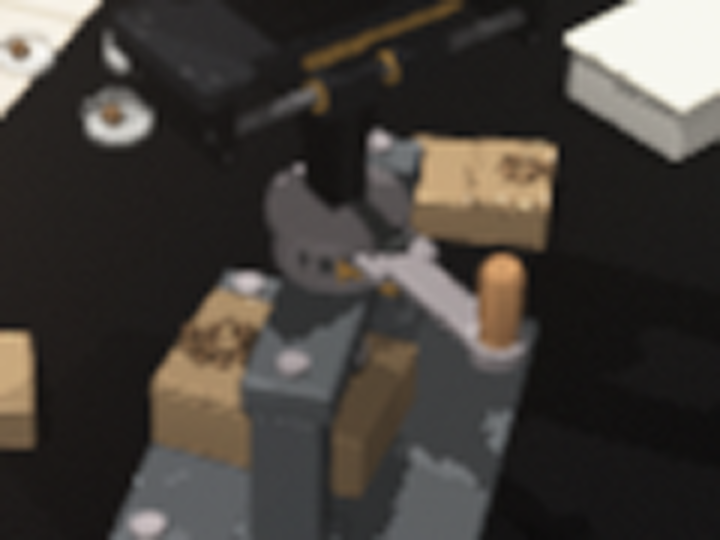

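{"api": "send_rows", "payload": {
  "deltas": [
    {"tx": 0, "ty": 0.1, "tz": 0, "rx": 0, "ry": 0, "rz": 0},
    {"tx": 0, "ty": 0.2, "tz": 0, "rx": 0, "ry": 0, "rz": 0},
    {"tx": 0, "ty": 0.3, "tz": 0, "rx": 0, "ry": 0, "rz": 0}
  ]
}}

```text
time: 4.62
position: [0.6103, -0.0127, 0.1648]
tool_rot: [0.96, -0.281, 0.0, -0.001]
ft_force: [4.2, 2.4, 2.7]
grip_width: 0.0002
```

{"api": "send_rows", "payload": {
  "deltas": [
    {"tx": 0, "ty": 0.1, "tz": 0, "rx": 0, "ry": 0, "rz": 0},
    {"tx": 0, "ty": 0.2, "tz": 0, "rx": 0, "ry": 0, "rz": 0}
  ]
}}

```text
time: 4.78
position: [0.609, -0.0142, 0.1648]
tool_rot: [0.96, -0.281, 0.0, -0.001]
ft_force: [3.6, 3.6, 3.0]
grip_width: 0.0004
```

{"api": "send_rows", "payload": {
  "deltas": [
    {"tx": 0, "ty": 0.1, "tz": 0, "rx": 0, "ry": 0, "rz": 0},
    {"tx": 0, "ty": 0.2, "tz": 0, "rx": 0, "ry": 0, "rz": 0},
    {"tx": 0, "ty": 0.3, "tz": 0, "rx": 0, "ry": 0, "rz": 0}
  ]
}}

```text
time: 5.03
position: [0.6083, -0.0153, 0.1649]
tool_rot: [0.96, -0.281, 0.001, -0.002]
ft_force: [6.7, 7.7, 2.3]
grip_width: 0.0005
```

{"api": "send_rows", "payload": {
  "deltas": [
    {"tx": 0, "ty": 0.1, "tz": 0, "rx": 0, "ry": 0, "rz": 0},
    {"tx": 0, "ty": 0.2, "tz": 0, "rx": 0, "ry": 0, "rz": 0}
  ]
}}

```text
time: 5.2
position: [0.6082, -0.0171, 0.165]
tool_rot: [0.96, -0.281, 0.002, -0.002]
ft_force: [8.5, 7.1, 0.6]
grip_width: 0.0003
```

```bash
python3 - <<'E'
from h import *
plan([.6117,-.0099,.163],-.577)
for n,(u,v) in {'side':(225,160)}.items():
    c=cam(n); a=c['color'][v:v+90,u:u+120,::-1]
    cv2.imwrite(f'pics/{n}4.png',cv2.resize(a,None,fx=6,fy=6,interpolation=cv2.INTER_CUBIC))
E
```

```text
t 5.2 pos [ 0.6082 -0.0171  0.165 ] yaw -0.57 F [8.51 7.11 0.56] w 0.0003 | tx,ty,tz [-0.09 -0.79  0.21] rz 0.007
```

View pics/side4.png

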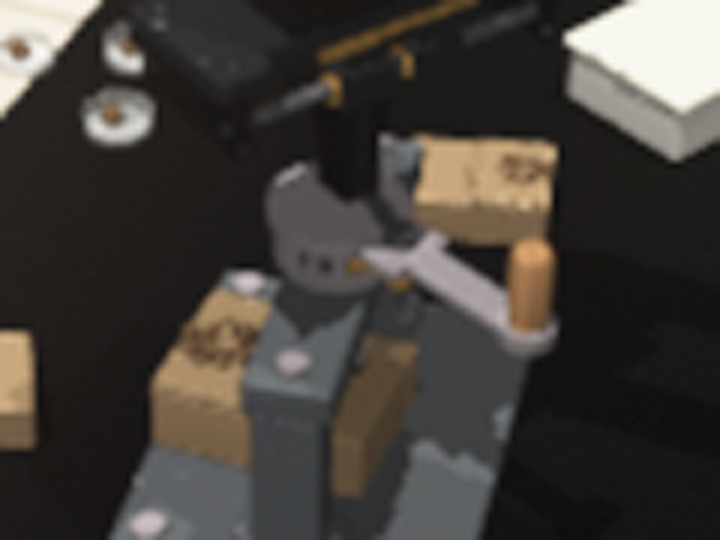

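{"api": "send_rows", "payload": {
  "deltas": [
    {"tx": 0, "ty": -1, "tz": 0, "rx": 0, "ry": 0, "rz": 0},
    {"tx": 0, "ty": -2, "tz": -1, "rx": 0, "ry": 0, "rz": 0},
    {"tx": 0, "ty": -4, "tz": -4, "rx": 0, "ry": 0, "rz": 0},
    {"tx": 0, "ty": -7, "tz": -7, "rx": 0, "ry": 0, "rz": 0},
    {"tx": 0, "ty": -10, "tz": -9, "rx": 0, "ry": 0, "rz": 0}
  ],
  "claw": 6
}}

```text
time: 5.67
position: [0.6583, 0.0649, 0.2556]
tool_rot: [0.96, -0.281, -0.002, 0.002]
ft_force: [1.7, -0.5, 0.5]
grip_width: 0.0263
```

{"api": "send_rows", "payload": {
  "deltas": [
    {"tx": 2, "ty": -3, "tz": 0, "rx": 0, "ry": 0, "rz": 0},
    {"tx": 4, "ty": -6, "tz": 0, "rx": 0, "ry": 0, "rz": 0},
    {"tx": 4, "ty": -6, "tz": 0, "rx": 0, "ry": 0, "rz": 0}
  ]
}}

```text
time: 5.92
position: [0.7288, 0.0966, 0.2524]
tool_rot: [0.96, -0.279, -0.0, 0.0]
ft_force: [-0.4, -1.1, -0.3]
grip_width: 0.0465
```

```bash
python3 - <<'E'
from h import *
plan([.6117,-.0099,.163],-.577)
for n,(u,v) in {'top':(210,160),'side':(205,150)}.items():
    c=cam(n); a=c['color'][v:v+120,u:u+160,::-1]
    for l,z in [('knob_top',.1915),('direction_tip',.1805)]:
        for r in robot.tip_of(l,n)[:2]: print(n,l,round(r['p'],2),np.round(r['xy'],1),np.round(at_z(c,r['xy'],z),4))
    cv2.imwrite(f'pics/{n}5.png',cv2.resize(a,None,fx=5,fy=5,interpolation=cv2.INTER_CUBIC))
E
```

```text
t 5.92 pos [0.7288 0.0966 0.2524] yaw -0.566 F [-0.4  -1.13 -0.34] w 0.0465 | tx,ty,tz [-4.16 15.27  8.95] rz 0.011
top knob_top 0.37 [268.9 255.1] [0.498  0.021  0.1915]
top direction_tip 0.65 [293.2 215.6] [ 0.6024 -0.0416  0.1805]
side knob_top 0.65 [316.4 197.7] [0.5033 0.012  0.1915]
```

View pics/top5.png

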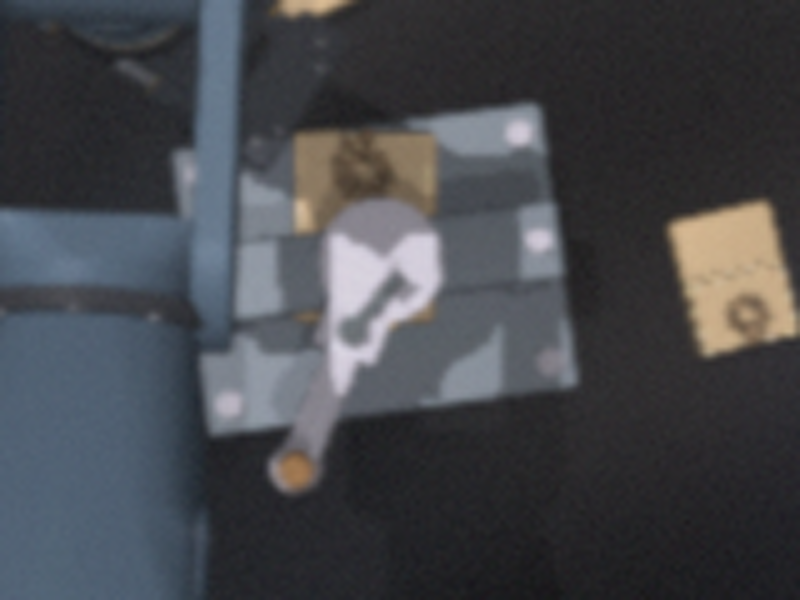

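View pics/side5.png

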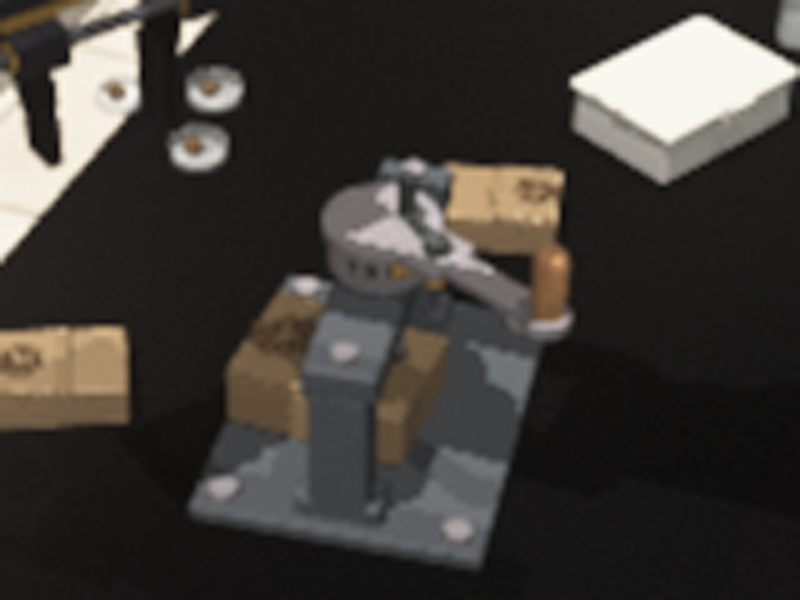

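{"api": "send_rows", "payload": {
  "deltas": [
    {"tx": -3, "ty": 3.8, "tz": 0, "rx": 0, "ry": 0, "rz": -0.05},
    {"tx": -6, "ty": 7.6, "tz": 0, "rx": 0, "ry": 0, "rz": -0.1},
    {"tx": -9, "ty": 11.4, "tz": 0, "rx": 0, "ry": 0, "rz": -0.15},
    {"tx": -12, "ty": 15.2, "tz": 0, "rx": 0, "ry": 0, "rz": -0.2},
    {"tx": -15, "ty": 19, "tz": 0, "rx": 0, "ry": 0, "rz": -0.24}
  ]
}}

```text
time: 6.63
position: [0.5257, 0.0251, 0.2548]
tool_rot: [0.987, -0.163, -0.0, 0.0]
ft_force: [0.9, -0.4, 0.3]
grip_width: 0.06
```

{"api": "send_rows", "payload": {
  "deltas": [
    {"tx": 0, "ty": 0, "tz": 0, "rx": 0, "ry": 0, "rz": 0},
    {"tx": 0, "ty": 0, "tz": 0, "rx": 0, "ry": 0, "rz": 0},
    {"tx": 0, "ty": 0, "tz": 0, "rx": 0, "ry": 0, "rz": 0}
  ]
}}

```text
time: 6.88
position: [0.5293, 0.0253, 0.2557]
tool_rot: [0.986, -0.165, 0.001, 0.0]
ft_force: [-0.4, -0.4, 0.2]
grip_width: 0.06
```

```bash
python3 - <<'E'
from h import *
plan([.500,.0167,.163],-.32)
cs=cam('side')
for r in robot.tip_of('knob_top','side')[:2]: print(round(r['p'],2),np.round(r['xy'],1),np.round(at_z(cs,r['xy'],.1915),4))
C=np.array([.614,-.021])
for th in np.arange(.35,.6,.05):
    f=np.pi+.147-th; k=C+.12*np.array([np.cos(f),np.sin(f)]); print(round(th,2),k,proj(cs,[*k,.1915]))
cv2.imwrite('pics/side6.png',cv2.resize(cs['color'][150:270,225:385,::-1],None,fx=5,fy=5,interpolation=cv2.INTER_CUBIC))
E
```

```text
t 6.88 pos [0.5293 0.0253 0.2557] yaw -0.331 F [-0.38 -0.42  0.24] w 0.06 | tx,ty,tz [-2.51  1.77  9.26] rz -0.011
0.55 [315. 198.] [0.5062 0.0147 0.1915]
0.35 [0.49646406 0.00319304] [319.91426998 196.43697978]
0.4 [0.4978201  0.00903715] [318.73879898 197.5584625 ]
0.45 [0.49946652 0.01480619] [317.45809774 198.64481857]
0.5 [0.50139922 0.02048573] [316.0748503  199.69258151]
0.55 [0.50361337 0.02606157] [314.59213169 200.69835129]
```

View pics/side6.png

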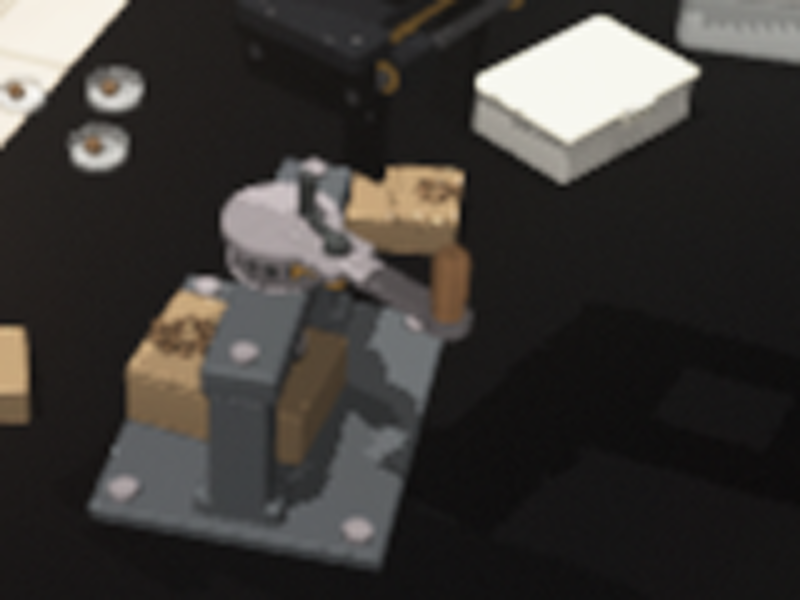

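{"api": "send_rows", "payload": {
  "deltas": [
    {"tx": -1, "ty": 0.8, "tz": 0, "rx": 0, "ry": 0, "rz": 0},
    {"tx": -2.5, "ty": 1.7, "tz": 0, "rx": 0, "ry": 0, "rz": 0},
    {"tx": -2.5, "ty": 1.7, "tz": 2, "rx": 0, "ry": 0, "rz": 0},
    {"tx": -2.5, "ty": 1.7, "tz": 4, "rx": 0, "ry": 0, "rz": 0},
    {"tx": -2.5, "ty": 1.7, "tz": 5, "rx": 0, "ry": 0, "rz": 0}
  ]
}}

```text
time: 7.4
position: [0.5004, 0.0181, 0.2031]
tool_rot: [0.987, -0.164, -0.001, 0.0]
ft_force: [-0.6, -0.2, -1.2]
grip_width: 0.0601
```

```bash
python3 - <<'E'
from h import *
plan([.5005,.0175,.163],-.32)
cs=cam('side')
cv2.imwrite('pics/side7.png',cv2.resize(cs['color'][150:270,225:385,::-1],None,fx=5,fy=5,interpolation=cv2.INTER_CUBIC))
E
```

```text
t 7.4 pos [0.5004 0.0181 0.2031] yaw -0.329 F [-0.6  -0.16 -1.19] w 0.0601 | tx,ty,tz [0.03 0.05 4.01] rz -0.009
```

View pics/side7.png

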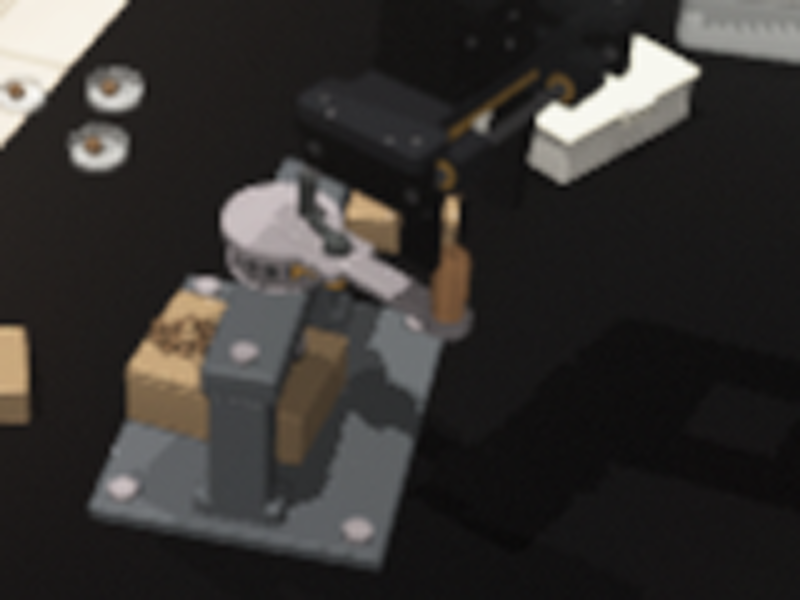

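{"api": "send_rows", "payload": {
  "deltas": [
    {"tx": 0, "ty": 0, "tz": 1.5, "rx": 0, "ry": 0, "rz": 0},
    {"tx": 0, "ty": 0, "tz": 3, "rx": 0, "ry": 0, "rz": 0},
    {"tx": 0, "ty": 0, "tz": 3.9, "rx": 0, "ry": 0, "rz": 0},
    {"tx": 0, "ty": 0, "tz": 3.9, "rx": 0, "ry": 0, "rz": 0}
  ]
}}

```text
time: 7.78
position: [0.4998, 0.0181, 0.1641]
tool_rot: [0.987, -0.164, -0.002, -0.0]
ft_force: [-0.3, 0.0, -0.4]
grip_width: 0.06
```

{"api": "send_rows", "payload": {
  "deltas": [
    {"tx": 0, "ty": 0, "tz": 0, "rx": 0, "ry": 0, "rz": 0},
    {"tx": 0, "ty": 0, "tz": 0, "rx": 0, "ry": 0, "rz": 0},
    {"tx": 0, "ty": 0, "tz": 0, "rx": 0, "ry": 0, "rz": 0},
    {"tx": 0, "ty": 0, "tz": 0, "rx": 0, "ry": 0, "rz": 0},
    {"tx": 0, "ty": 0, "tz": 0, "rx": 0, "ry": 0, "rz": 0}
  ],
  "claw": 2.3
}}

```text
time: 8.2
position: [0.5003, 0.0178, 0.1662]
tool_rot: [0.986, -0.164, 0.001, 0.0]
ft_force: [0.3, -0.3, 0.6]
grip_width: 0.0345
```

{"api": "send_rows", "payload": {
  "deltas": [
    {"tx": 0, "ty": 0, "tz": 0, "rx": 0, "ry": 0, "rz": 0},
    {"tx": 0, "ty": 0, "tz": 0, "rx": 0, "ry": 0, "rz": 0}
  ]
}}

```text
time: 8.37
position: [0.5001, 0.018, 0.1659]
tool_rot: [0.986, -0.164, 0.0, -0.0]
ft_force: [0.7, 1.1, 0.3]
grip_width: 0.0258
```

```bash
cat >> h.py <<'E'
C=np.array([.614,-.021]); YAW=.147
def ang():
    o,R,y=st(); p=o['position'][:2]; v=p-C; r=np.hypot(*v); f=np.arctan2(v[1],v[0])%(2*np.pi)
    th=np.pi+YAW-f; F=o['ft_force'][:2]; tdir=np.array([np.sin(f),-np.cos(f)])
    print('t',round(o['time'],2),'th',round(th,3),'r',round(r,4),'z',round(o['position'][2],4),'yawerr',round(y-(YAW-th),3),'Ftan',round(-F@tdir,2),'Frad',round(F@v/r,2),'Fz',round(o['ft_force'][2],2),'w',round(o['grip_width'],4))
E
python3 - <<'E'
from h import *
ang()
cs=cam('side')
cv2.imwrite('pics/side8.png',cv2.resize(cs['color'][150:270,225:385,::-1],None,fx=5,fy=5,interpolation=cv2.INTER_CUBIC))
E
```

```text
t 8.37 th 0.477 r 0.1204 z 0.1659 yawerr 0.001 Ftan -1.23 Frad -0.29 Fz 0.32 w 0.0258
```

View pics/side8.png

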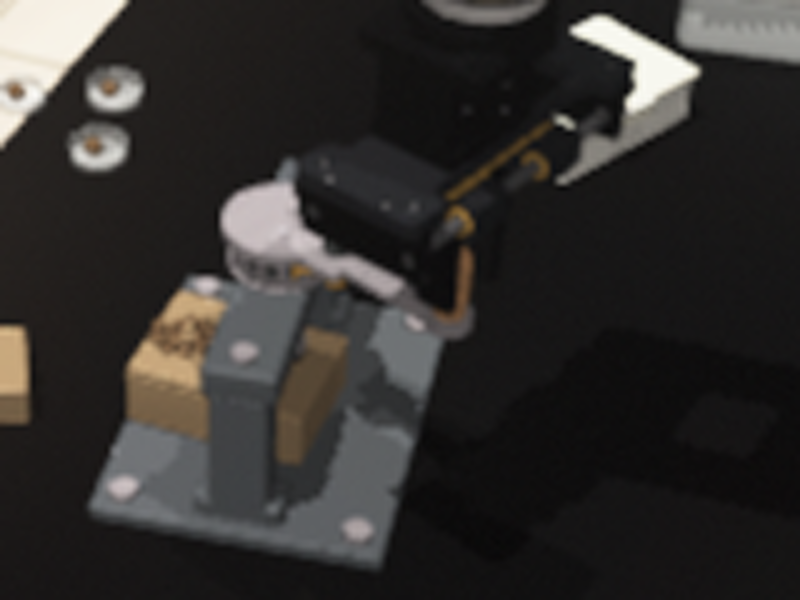

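{"api": "send_rows", "payload": {
  "deltas": [
    {"tx": 0.06, "ty": 1.2, "tz": 0, "rx": 0, "ry": 0, "rz": -0.1},
    {"tx": 0.24, "ty": 2.38, "tz": 0, "rx": 0, "ry": 0, "rz": -0.2},
    {"tx": 0.54, "ty": 3.55, "tz": 0, "rx": 0, "ry": 0, "rz": -0.3},
    {"tx": 0.95, "ty": 4.67, "tz": 0, "rx": 0, "ry": 0, "rz": -0.4},
    {"tx": 1.47, "ty": 5.75, "tz": 0, "rx": 0, "ry": 0, "rz": -0.5}
  ]
}}

```text
time: 8.83
position: [0.4947, -0.0414, 0.1657]
tool_rot: [0.996, 0.088, -0.0, -0.0]
ft_force: [0.7, 1.1, 0.2]
grip_width: 0.0231
```

```bash
python3 - <<'E'
from h import *
ang()
cs=cam('side');ang()
cv2.imwrite('pics/side9.png',cv2.resize(cs['color'][150:270,225:385,::-1],None,fx=5,fy=5,interpolation=cv2.INTER_CUBIC))
E
```

```text
t 8.83 th -0.023 r 0.121 z 0.1657 yawerr 0.006 Ftan -0.94 Frad -0.88 Fz 0.19 w 0.0231
t 8.88 th -0.042 r 0.1203 z 0.1658 yawerr -0.011 Ftan 1.5 Frad 0.55 Fz -0.43 w 0.0228
```

View pics/side9.png

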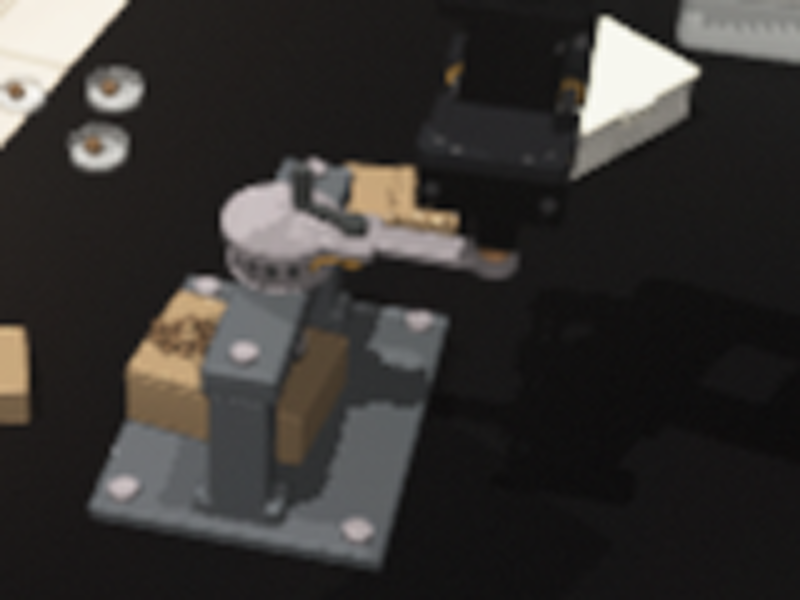

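Free-wheeling with about 1 N. Continue to the stop.

{"api": "send_rows", "payload": {
  "deltas": [
    {"tx": 0.06, "ty": 1.2, "tz": 0, "rx": 0, "ry": 0, "rz": -0.1},
    {"tx": 0.24, "ty": 2.38, "tz": 0, "rx": 0, "ry": 0, "rz": -0.2},
    {"tx": 0.54, "ty": 3.55, "tz": 0, "rx": 0, "ry": 0, "rz": -0.3},
    {"tx": 0.95, "ty": 4.67, "tz": 0, "rx": 0, "ry": 0, "rz": -0.4},
    {"tx": 1.47, "ty": 5.75, "tz": 0, "rx": 0, "ry": 0, "rz": -0.5}
  ]
}}

```text
time: 9.3
position: [0.519, -0.0953, 0.1655]
tool_rot: [0.944, 0.33, -0.001, -0.001]
ft_force: [-1.3, 0.6, 0.6]
grip_width: 0.0232
```

{"api": "send_rows", "payload": {
  "deltas": [
    {"tx": 0.06, "ty": 1.2, "tz": 0, "rx": 0, "ry": 0, "rz": -0.1},
    {"tx": 0.24, "ty": 2.38, "tz": 0, "rx": 0, "ry": 0, "rz": -0.2},
    {"tx": 0.54, "ty": 3.55, "tz": 0, "rx": 0, "ry": 0, "rz": -0.3}
  ]
}}

```text
time: 9.55
position: [0.5452, -0.1197, 0.1655]
tool_rot: [0.884, 0.468, -0.001, -0.001]
ft_force: [-0.6, 1.0, 1.3]
grip_width: 0.0228
```

```bash
python3 - <<'E'
from h import *
ang()
E
```

```text
t 9.55 th -0.815 r 0.1203 z 0.1655 yawerr 0.011 Ftan -1.05 Frad -0.53 Fz 1.29 w 0.0228
```

{"api": "send_rows", "payload": {
  "deltas": [
    {"tx": 0.01, "ty": 0.5, "tz": 0, "rx": 0, "ry": 0, "rz": -0.04},
    {"tx": 0.03, "ty": 0.9, "tz": 0, "rx": 0, "ry": 0, "rz": -0.075},
    {"tx": 0.03, "ty": 0.9, "tz": 0, "rx": 0, "ry": 0, "rz": -0.075}
  ]
}}

```text
time: 9.8
position: [0.554, -0.1249, 0.1655]
tool_rot: [0.867, 0.499, 0.0, 0.0]
ft_force: [0.5, 0.0, 0.2]
grip_width: 0.0227
```

{"api": "send_rows", "payload": {
  "deltas": [
    {"tx": 0, "ty": 0.3, "tz": 0, "rx": 0, "ry": 0, "rz": -0.02},
    {"tx": 0, "ty": 0.3, "tz": 0, "rx": 0, "ry": 0, "rz": -0.02}
  ]
}}

```text
time: 9.97
position: [0.556, -0.126, 0.1655]
tool_rot: [0.861, 0.508, -0.0, -0.0]
ft_force: [-0.4, 0.4, 0.5]
grip_width: 0.0228
```

```bash
python3 - <<'E'
from h import *
ang()
E
```

```text
t 9.97 th -0.919 r 0.12 z 0.1655 yawerr -0.001 Ftan -0.58 Frad -0.14 Fz 0.46 w 0.0228
```

{"api": "send_rows", "payload": {
  "deltas": [
    {"tx": 0, "ty": 0.3, "tz": 0, "rx": 0, "ry": 0, "rz": -0.02},
    {"tx": 0, "ty": 0.3, "tz": 0, "rx": 0, "ry": 0, "rz": -0.02}
  ]
}}

```text
time: 10.13
position: [0.5565, -0.1264, 0.1653]
tool_rot: [0.856, 0.517, -0.002, -0.002]
ft_force: [-4.9, 2.5, 2.8]
grip_width: 0.023
```

{"api": "send_rows", "payload": {
  "deltas": [
    {"tx": 0, "ty": 0.3, "tz": 0, "rx": 0, "ry": 0, "rz": -0.02},
    {"tx": 0, "ty": 0.3, "tz": 0, "rx": 0, "ry": 0, "rz": -0.02}
  ]
}}

```text
time: 10.3
position: [0.5566, -0.1265, 0.1651]
tool_rot: [0.851, 0.526, -0.003, -0.005]
ft_force: [-8.3, 4.4, 7.3]
grip_width: 0.023
```

```bash
python3 - <<'E'
from h import *
ang()
E
```

```text
t 10.3 th -0.925 r 0.1201 z 0.1651 yawerr 0.034 Ftan -9.38 Frad 0.11 Fz 7.33 w 0.023
```

{"api": "send_rows", "payload": {
  "deltas": [
    {"tx": 0.06, "ty": -1.2, "tz": 0, "rx": 0, "ry": 0, "rz": 0.1},
    {"tx": 0.24, "ty": -2.38, "tz": 0, "rx": 0, "ry": 0, "rz": 0.2},
    {"tx": 0.54, "ty": -3.55, "tz": 0, "rx": 0, "ry": 0, "rz": 0.3},
    {"tx": 0.95, "ty": -4.67, "tz": 0, "rx": 0, "ry": 0, "rz": 0.4},
    {"tx": 1.47, "ty": -5.75, "tz": 0, "rx": 0, "ry": 0, "rz": 0.5}
  ]
}}

```text
time: 10.72
position: [0.5171, -0.0906, 0.1659]
tool_rot: [0.955, 0.296, 0.001, 0.001]
ft_force: [0.9, -0.4, -0.9]
grip_width: 0.0231
```

```bash
cat >> h.py <<'E'
def avg(n=4):
    A=[]
    for i in range(n):
        o,R,y=st(); v=o['position'][:2]-C; f=np.arctan2(v[1],v[0])%(2*np.pi)
        t=np.array([np.sin(f),-np.cos(f)]); F=o['ft_force'][:2]
        A.append([np.pi+YAW-f,-F@t,F@v/np.hypot(*v),o['ft_force'][2]])
        if i<n-1: robot.camera('side')
    A=np.array(A); print('t',round(o['time'],2),'Ftan',np.round(A[:,1],2),'mean',np.round(A.mean(0),3))
E
python3 - <<'E'
from h import *
ang();avg()
E
```

```text
t 10.72 th -0.475 r 0.1193 z 0.1659 yawerr -0.022 Ftan 0.86 Frad -0.47 Fz -0.85 w 0.0231
t 10.87 Ftan [ 0.86 -3.38  0.91  0.11] mean [-0.462 -0.374 -0.402 -0.332]
```

{"api": "send_rows", "payload": {
  "deltas": [
    {"tx": 0.01, "ty": -0.6, "tz": 0, "rx": 0, "ry": 0, "rz": 0.05},
    {"tx": 0.06, "ty": -1.2, "tz": 0, "rx": 0, "ry": 0, "rz": 0.1},
    {"tx": 0.13, "ty": -1.8, "tz": 0, "rx": 0, "ry": 0, "rz": 0.15},
    {"tx": 0.24, "ty": -2.38, "tz": 0, "rx": 0, "ry": 0, "rz": 0.2}
  ]
}}

```text
time: 11.2
position: [0.5084, -0.0724, 0.1662]
tool_rot: [0.979, 0.202, 0.003, 0.004]
ft_force: [1.9, -6.5, -2.7]
grip_width: 0.023
```

```bash
python3 - <<'E'
from h import *
ang();avg()
E
```

```text
t 11.2 th -0.306 r 0.1175 z 0.1662 yawerr -0.046 Ftan 6.67 Frad 1.09 Fz -2.72 w 0.023
t 11.35 Ftan [6.67 5.99 3.58 5.35] mean [-0.298  5.401  0.77  -2.224]
```

{"api": "send_rows", "payload": {
  "deltas": [
    {"tx": -0.1, "ty": -0.6, "tz": 0, "rx": 0, "ry": 0, "rz": 0.03},
    {"tx": -0.1, "ty": -1.2, "tz": 0, "rx": 0, "ry": 0, "rz": 0.08},
    {"tx": -0.05, "ty": -1.8, "tz": 0, "rx": 0, "ry": 0, "rz": 0.13},
    {"tx": 0.04, "ty": -2.38, "tz": 0, "rx": 0, "ry": 0, "rz": 0.18}
  ]
}}

```text
time: 11.68
position: [0.4986, -0.0499, 0.1661]
tool_rot: [0.994, 0.113, 0.002, 0.003]
ft_force: [2.0, -6.2, -1.7]
grip_width: 0.0231
```

```bash
python3 - <<'E'
from h import *
ang();avg()
E
```

```text
t 11.68 th -0.099 r 0.119 z 0.1661 yawerr -0.019 Ftan 6.53 Frad -0.47 Fz -1.65 w 0.0231
t 11.83 Ftan [6.53 5.78 4.74 5.35] mean [-0.091  5.6   -0.314 -1.061]
```

{"api": "send_rows", "payload": {
  "deltas": [
    {"tx": 0.01, "ty": -0.6, "tz": 0, "rx": 0, "ry": 0, "rz": 0.05},
    {"tx": 0.06, "ty": -1.2, "tz": 0, "rx": 0, "ry": 0, "rz": 0.1},
    {"tx": 0.13, "ty": -1.8, "tz": 0, "rx": 0, "ry": 0, "rz": 0.15},
    {"tx": 0.24, "ty": -2.38, "tz": 0, "rx": 0, "ry": 0, "rz": 0.2}
  ]
}}

```text
time: 12.17
position: [0.4947, -0.0258, 0.1661]
tool_rot: [1.0, 0.013, 0.002, 0.002]
ft_force: [0.6, -6.9, -0.1]
grip_width: 0.0229
```

```bash
python3 - <<'E'
from h import *
ang();avg()
E
```

```text
t 12.17 th 0.107 r 0.1194 z 0.1661 yawerr -0.013 Ftan 6.88 Frad -0.36 Fz -0.08 w 0.0229
t 12.32 Ftan [6.88 5.9  4.2  6.7 ] mean [ 0.113  5.92  -0.402  0.647]
```

{"api": "send_rows", "payload": {
  "deltas": [
    {"tx": 0.01, "ty": -0.6, "tz": 0, "rx": 0, "ry": 0, "rz": 0.05},
    {"tx": 0.06, "ty": -1.2, "tz": 0, "rx": 0, "ry": 0, "rz": 0.1},
    {"tx": 0.13, "ty": -1.8, "tz": 0, "rx": 0, "ry": 0, "rz": 0.15},
    {"tx": 0.24, "ty": -2.38, "tz": 0, "rx": 0, "ry": 0, "rz": 0.2}
  ]
}}

```text
time: 12.65
position: [0.4955, -0.0015, 0.166]
tool_rot: [0.996, -0.087, 0.001, 0.002]
ft_force: [-0.4, -7.3, 2.2]
grip_width: 0.0229
```

```bash
python3 - <<'E'
from h import *
ang();avg(8)
E
```

```text
t 12.65 th 0.31 r 0.1201 z 0.166 yawerr -0.01 Ftan 7.26 Frad -0.8 Fz 2.18 w 0.0229
t 13.0 Ftan [7.26 3.98 4.42 4.69 4.9  4.32 4.84 4.73] mean [ 0.317  4.892 -0.016  3.022]
```

{"api": "send_rows", "payload": {
  "deltas": [
    {"tx": 0.01, "ty": -0.6, "tz": 0, "rx": 0, "ry": 0, "rz": 0.05},
    {"tx": 0.06, "ty": -1.2, "tz": 0, "rx": 0, "ry": 0, "rz": 0.1},
    {"tx": 0.13, "ty": -1.8, "tz": 0, "rx": 0, "ry": 0, "rz": 0.15},
    {"tx": 0.24, "ty": -2.38, "tz": 0, "rx": 0, "ry": 0, "rz": 0.2}
  ]
}}

```text
time: 13.33
position: [0.5009, 0.0223, 0.1659]
tool_rot: [0.983, -0.186, -0.0, 0.001]
ft_force: [-2.2, -6.7, 4.9]
grip_width: 0.0231
```

```bash
python3 - <<'E'
from h import *
ang();avg(8)
E
```

```text
t 13.33 th 0.512 r 0.1211 z 0.1659 yawerr -0.009 Ftan 7.01 Frad -0.33 Fz 4.89 w 0.0231
t 13.68 Ftan [7.01 5.02 4.54 4.68 4.77 5.44 4.72 4.87] mean [ 5.180e-01  5.130e+00 -4.000e-03  4.067e+00]
```

{"api": "send_rows", "payload": {
  "deltas": [
    {"tx": 0.05, "ty": -0.6, "tz": 0, "rx": 0, "ry": 0, "rz": 0.05},
    {"tx": 0.1, "ty": -1.2, "tz": 0, "rx": 0, "ry": 0, "rz": 0.1},
    {"tx": 0.18, "ty": -1.8, "tz": 0, "rx": 0, "ry": 0, "rz": 0.15},
    {"tx": 0.3, "ty": -2.38, "tz": 0, "rx": 0, "ry": 0, "rz": 0.2}
  ]
}}

```text
time: 14.02
position: [0.5115, 0.0439, 0.1657]
tool_rot: [0.959, -0.284, -0.001, 0.001]
ft_force: [-3.3, -6.9, 5.9]
grip_width: 0.0232
```

```bash
python3 - <<'E'
from h import *
ang();avg(8)
E
```

```text
t 14.02 th 0.712 r 0.1213 z 0.1657 yawerr -0.011 Ftan 7.63 Frad -0.93 Fz 5.86 w 0.0232
t 14.37 Ftan [7.63 4.98 4.76 3.95 4.41 5.31 4.88 5.01] mean [0.717 5.118 0.172 4.318]
```

{"api": "send_rows", "payload": {
  "deltas": [
    {"tx": 0.05, "ty": -0.6, "tz": 0, "rx": 0, "ry": 0, "rz": 0.05},
    {"tx": 0.1, "ty": -1.2, "tz": 0, "rx": 0, "ry": 0, "rz": 0.1}
  ]
}}

```text
time: 14.53
position: [0.5185, 0.0535, 0.1654]
tool_rot: [0.943, -0.332, -0.001, 0.001]
ft_force: [-4.5, -6.1, 5.6]
grip_width: 0.023
```

```bash
python3 - <<'E'
from h import *
ang();avg(8)
E
```

```text
t 14.53 th 0.809 r 0.1211 z 0.1654 yawerr -0.014 Ftan 7.61 Frad -0.2 Fz 5.58 w 0.023
t 14.88 Ftan [7.61 5.26 5.22 4.73 4.86 4.78 5.22 4.64] mean [0.817 5.292 0.284 4.088]
```

{"api": "send_rows", "payload": {
  "deltas": [
    {"tx": 0.06, "ty": 1.2, "tz": 0, "rx": 0, "ry": 0, "rz": -0.1},
    {"tx": 0.24, "ty": 2.38, "tz": 0, "rx": 0, "ry": 0, "rz": -0.2},
    {"tx": 0.54, "ty": 3.55, "tz": 0, "rx": 0, "ry": 0, "rz": -0.3},
    {"tx": 0.95, "ty": 4.67, "tz": 0, "rx": 0, "ry": 0, "rz": -0.4},
    {"tx": 1.47, "ty": 5.75, "tz": 0, "rx": 0, "ry": 0, "rz": -0.5}
  ]
}}

```text
time: 15.3
position: [0.4964, 0.0008, 0.1654]
tool_rot: [0.996, -0.085, 0.001, -0.002]
ft_force: [0.6, 1.2, 0.4]
grip_width: 0.0231
```

{"api": "send_rows", "payload": {
  "deltas": [
    {"tx": 0.06, "ty": 1.2, "tz": 0, "rx": 0, "ry": 0, "rz": -0.1},
    {"tx": 0.24, "ty": 2.38, "tz": 0, "rx": 0, "ry": 0, "rz": -0.2},
    {"tx": 0.54, "ty": 3.55, "tz": 0, "rx": 0, "ry": 0, "rz": -0.3},
    {"tx": 0.95, "ty": 4.67, "tz": 0, "rx": 0, "ry": 0, "rz": -0.4},
    {"tx": 1.47, "ty": 5.75, "tz": 0, "rx": 0, "ry": 0, "rz": -0.5}
  ]
}}

```text
time: 15.72
position: [0.5008, -0.0586, 0.1654]
tool_rot: [0.986, 0.164, 0.001, -0.001]
ft_force: [-1.1, 1.7, 1.1]
grip_width: 0.0234
```

```bash
python3 - <<'E'
from h import *
ang()
c=robot.camera('side');ang()
cv2.imwrite('pics/side10.png',cv2.resize(c['color'][150:270,225:385,::-1],None,fx=5,fy=5,interpolation=cv2.INTER_CUBIC))
E
```

```text
t 15.72 th -0.173 r 0.1193 z 0.1654 yawerr 0.009 Ftan -1.96 Frad 0.5 Fz 1.1 w 0.0234
t 15.77 th -0.197 r 0.1185 z 0.1656 yawerr -0.012 Ftan 1.14 Frad -0.98 Fz -0.05 w 0.0229
```

View pics/side10.png

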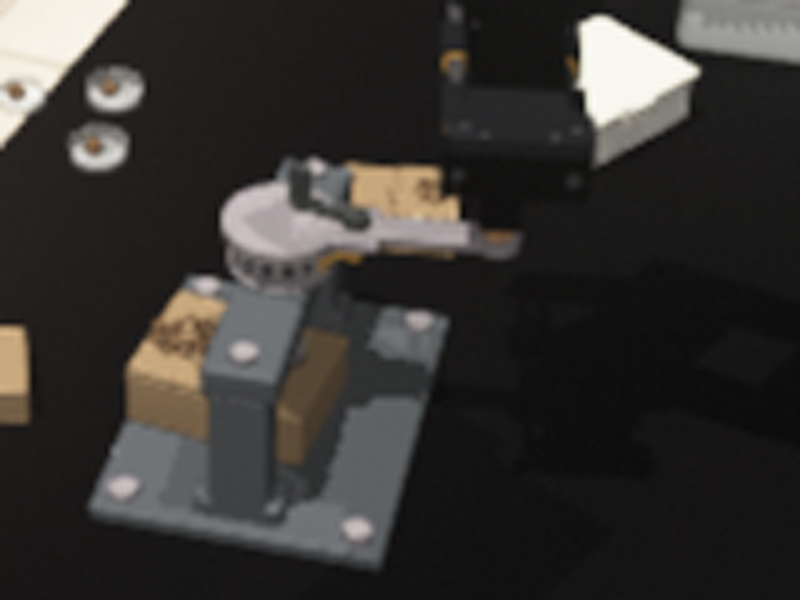

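{"api": "send_rows", "payload": {
  "deltas": [
    {"tx": 0, "ty": 1.2, "tz": 0, "rx": 0, "ry": 0, "rz": -0.1},
    {"tx": 0.1, "ty": 2.38, "tz": 0, "rx": 0, "ry": 0, "rz": -0.2},
    {"tx": 0.4, "ty": 3.55, "tz": 0, "rx": 0, "ry": 0, "rz": -0.3},
    {"tx": 0.8, "ty": 4.67, "tz": 0, "rx": 0, "ry": 0, "rz": -0.4},
    {"tx": 1.37, "ty": 5.75, "tz": 0, "rx": 0, "ry": 0, "rz": -0.5}
  ]
}}

```text
time: 16.18
position: [0.5317, -0.1085, 0.1652]
tool_rot: [0.916, 0.402, 0.001, -0.001]
ft_force: [-0.3, 1.1, 2.0]
grip_width: 0.0228
```

{"api": "send_rows", "payload": {
  "deltas": [
    {"tx": 0.06, "ty": 1.2, "tz": 0, "rx": 0, "ry": 0, "rz": -0.1},
    {"tx": 0.2, "ty": 2.1, "tz": 0, "rx": 0, "ry": 0, "rz": -0.18},
    {"tx": 0.2, "ty": 2.1, "tz": 0, "rx": 0, "ry": 0, "rz": -0.18}
  ]
}}

```text
time: 16.43
position: [0.5509, -0.1226, 0.1655]
tool_rot: [0.877, 0.481, 0.002, 0.001]
ft_force: [0.9, -0.1, 0.2]
grip_width: 0.023
```

```bash
python3 - <<'E'
from h import *
ang();avg()
E
```

```text
t 16.43 th -0.868 r 0.1196 z 0.1655 yawerr -0.011 Ftan 0.78 Frad -0.41 Fz 0.16 w 0.023
t 16.58 Ftan [ 0.78 -0.78  0.41  0.86] mean [-0.855  0.318  0.031  0.194]
```

{"api": "send_rows", "payload": {
  "deltas": [
    {"tx": 0.06, "ty": -1.2, "tz": 0, "rx": 0, "ry": 0, "rz": 0.1},
    {"tx": 0.24, "ty": -2.38, "tz": 0, "rx": 0, "ry": 0, "rz": 0.2},
    {"tx": 0.54, "ty": -3.55, "tz": 0, "rx": 0, "ry": 0, "rz": 0.3}
  ]
}}

```text
time: 16.83
position: [0.5236, -0.1, 0.1659]
tool_rot: [0.94, 0.342, 0.003, 0.003]
ft_force: [5.7, -5.4, -5.8]
grip_width: 0.0231
```

```bash
python3 - <<'E'
from h import *
ang();avg(4)
E
```

```text
t 16.83 th -0.571 r 0.1201 z 0.1659 yawerr -0.02 Ftan 7.84 Frad -0.74 Fz -5.79 w 0.0231
t 16.98 Ftan [7.84 4.3  4.74 3.85] mean [-0.553  5.179  0.095 -3.132]
```

{"api": "send_rows", "payload": {
  "deltas": [
    {"tx": 0.01, "ty": -0.6, "tz": 0, "rx": 0, "ry": 0, "rz": 0.05},
    {"tx": 0.06, "ty": -1.2, "tz": 0, "rx": 0, "ry": 0, "rz": 0.1},
    {"tx": 0.13, "ty": -1.8, "tz": 0, "rx": 0, "ry": 0, "rz": 0.15}
  ]
}}

```text
time: 17.23
position: [0.5128, -0.0858, 0.1659]
tool_rot: [0.962, 0.274, 0.002, 0.002]
ft_force: [4.5, -4.7, -4.2]
grip_width: 0.023
```

```bash
python3 - <<'E'
from h import *
ang();avg(6)
E
```

```text
t 17.23 th -0.423 r 0.1202 z 0.1659 yawerr -0.015 Ftan 6.4 Frad -1.27 Fz -4.18 w 0.023
t 17.48 Ftan [6.4  5.66 5.51 5.08 4.79 5.86] mean [-0.413  5.55  -0.255 -2.671]
```

{"api": "send_rows", "payload": {
  "deltas": [
    {"tx": 0.01, "ty": -0.6, "tz": 0, "rx": 0, "ry": 0, "rz": 0.05},
    {"tx": 0.06, "ty": -1.2, "tz": 0, "rx": 0, "ry": 0, "rz": 0.1},
    {"tx": 0.13, "ty": -1.8, "tz": 0, "rx": 0, "ry": 0, "rz": 0.15}
  ]
}}

```text
time: 17.73
position: [0.5038, -0.0697, 0.1659]
tool_rot: [0.98, 0.201, 0.001, 0.002]
ft_force: [3.0, -5.9, -3.6]
grip_width: 0.0231
```

```bash
python3 - <<'E'
from h import *
ang();avg(12)
E
```

```text
t 17.73 th -0.269 r 0.1205 z 0.1659 yawerr -0.012 Ftan 6.61 Frad -0.4 Fz -3.6 w 0.0231
t 18.28 Ftan [6.61 6.11 5.35 5.92 4.81 4.5  5.36 5.18 5.51 5.11 5.   5.94] mean [-0.261  5.449 -0.088 -1.867]
```

{"api": "send_rows", "payload": {
  "deltas": [
    {"tx": 0.01, "ty": -0.6, "tz": 0, "rx": 0, "ry": 0, "rz": 0.05},
    {"tx": 0.06, "ty": -1.2, "tz": 0, "rx": 0, "ry": 0, "rz": 0.1},
    {"tx": 0.13, "ty": -1.8, "tz": 0, "rx": 0, "ry": 0, "rz": 0.15}
  ]
}}

```text
time: 18.53
position: [0.4977, -0.0531, 0.1659]
tool_rot: [0.992, 0.127, 0.001, 0.002]
ft_force: [2.4, -9.1, -3.6]
grip_width: 0.0228
```

```bash
python3 - <<'E'
from h import *
ang();avg(12)
E
```

```text
t 18.53 th -0.122 r 0.1207 z 0.1659 yawerr -0.014 Ftan 9.42 Frad 0.08 Fz -3.6 w 0.0228
t 19.08 Ftan [9.42 7.22 6.65 6.69 6.56 5.92 6.73 6.42 6.64 5.61 6.59 6.35] mean [-0.115  6.733  0.068 -1.818]
```

{"api": "send_rows", "payload": {
  "deltas": [
    {"tx": 0.01, "ty": -0.6, "tz": 0, "rx": 0, "ry": 0, "rz": 0.05},
    {"tx": 0.06, "ty": -1.2, "tz": 0, "rx": 0, "ry": 0, "rz": 0.1}
  ]
}}

```text
time: 19.25
position: [0.495, -0.0417, 0.1659]
tool_rot: [0.997, 0.077, 0.001, 0.002]
ft_force: [1.9, -8.8, -2.7]
grip_width: 0.0231
```

```bash
python3 - <<'E'
from h import *
ang();avg(12)
E
```

```text
t 19.25 th -0.025 r 0.1208 z 0.1659 yawerr -0.017 Ftan 8.96 Frad -0.36 Fz -2.73 w 0.0231
t 19.8 Ftan [8.96 8.21 6.77 7.25 6.67 7.35 7.12 7.77 7.04 6.87 7.34 7.5 ] mean [-0.018  7.403 -0.214 -1.746]
```

{"api": "send_rows", "payload": {
  "deltas": [
    {"tx": 0.01, "ty": -0.6, "tz": 0, "rx": 0, "ry": 0, "rz": 0.05},
    {"tx": 0.06, "ty": -1.2, "tz": 0, "rx": 0, "ry": 0, "rz": 0.1}
  ]
}}

```text
time: 19.97
position: [0.4933, -0.0299, 0.1659]
tool_rot: [1.0, 0.028, 0.001, 0.002]
ft_force: [1.0, -9.7, -2.3]
grip_width: 0.0229
```

```bash
python3 - <<'E'
from h import *
ang();avg(12)
E
```

```text
t 19.97 th 0.073 r 0.121 z 0.1659 yawerr -0.019 Ftan 9.72 Frad -0.31 Fz -2.26 w 0.0229
t 20.52 Ftan [9.72 9.3  8.07 8.74 8.1  8.24 7.44 7.94 7.22 8.14 7.1  9.03] mean [ 0.08   8.255 -0.135 -1.246]
```

{"api": "send_rows", "payload": {
  "deltas": [
    {"tx": 0.01, "ty": -0.5, "tz": 0, "rx": 0, "ry": 0, "rz": 0.04},
    {"tx": 0.04, "ty": -1, "tz": 0, "rx": 0, "ry": 0, "rz": 0.08}
  ]
}}

```text
time: 20.68
position: [0.4927, -0.0201, 0.1659]
tool_rot: [1.0, -0.012, 0.0, 0.003]
ft_force: [0.5, -11.4, -0.6]
grip_width: 0.023
```

```bash
python3 - <<'E'
from h import *
ang();avg(16)
E
```

```text
t 20.68 th 0.155 r 0.1213 z 0.1659 yawerr -0.016 Ftan 11.4 Frad -0.57 Fz -0.55 w 0.023
t 21.43 Ftan [11.4   9.74  8.71  8.64  8.03  8.96  8.58  8.83  8.72  8.79  8.51  8.7
  9.06  8.52  8.73  8.15] mean [ 0.161  8.88  -0.347 -0.675]
```

{"api": "send_rows", "payload": {
  "deltas": [
    {"tx": 0, "ty": 0.5, "tz": 0, "rx": 0, "ry": 0, "rz": 0},
    {"tx": 0, "ty": 0.8, "tz": 0, "rx": 0, "ry": 0, "rz": 0}
  ]
}}

```text
time: 21.6
position: [0.4918, -0.0264, 0.1658]
tool_rot: [1.0, -0.011, -0.001, 0.001]
ft_force: [0.3, -3.6, -0.6]
grip_width: 0.023
```

{"api": "send_rows", "payload": {
  "deltas": [
    {"tx": 0, "ty": 0, "tz": 0, "rx": 0, "ry": 0, "rz": 0},
    {"tx": 0, "ty": 0, "tz": 0, "rx": 0, "ry": 0, "rz": 0},
    {"tx": 0, "ty": 0, "tz": 0, "rx": 0, "ry": 0, "rz": 0},
    {"tx": 0, "ty": 0, "tz": 0, "rx": 0, "ry": 0, "rz": 0}
  ],
  "claw": 5
}}

```text
time: 21.93
position: [0.4914, -0.0243, 0.1655]
tool_rot: [1.0, -0.012, -0.001, -0.001]
ft_force: [-0.2, 1.1, -0.0]
grip_width: 0.0423
```

```bash
python3 - <<'E'
from h import *
ang()
E
```

```text
t 21.93 th 0.12 r 0.1226 z 0.1655 yawerr -0.051 Ftan -1.09 Frad 0.13 Fz -0.01 w 0.0423
```

Clear of the knob (sideways force ≈ 0); lift away and back.

{"api": "send_rows", "payload": {
  "deltas": [
    {"tx": 0, "ty": 0, "tz": 0, "rx": 0, "ry": 0, "rz": 0},
    {"tx": 0, "ty": 0, "tz": -2, "rx": 0, "ry": 0, "rz": 0},
    {"tx": 0, "ty": 0, "tz": -4.5, "rx": 0, "ry": 0, "rz": 0},
    {"tx": 0, "ty": 0, "tz": -7, "rx": 0, "ry": 0, "rz": 0},
    {"tx": 0, "ty": 0, "tz": -9.5, "rx": 0, "ry": 0, "rz": 0}
  ]
}}

```text
time: 22.35
position: [0.4912, -0.0242, 0.2611]
tool_rot: [1.0, -0.012, -0.001, -0.001]
ft_force: [0.4, 0.1, 0.4]
grip_width: 0.0499
```

{"api": "send_rows", "payload": {
  "deltas": [
    {"tx": 0, "ty": 3.5, "tz": -0.5, "rx": 0, "ry": 0, "rz": 0},
    {"tx": 0, "ty": 7, "tz": -1, "rx": 0, "ry": 0, "rz": 0},
    {"tx": 0, "ty": 10.5, "tz": -1, "rx": 0, "ry": 0, "rz": 0},
    {"tx": 0, "ty": 14, "tz": -1, "rx": 0, "ry": 0, "rz": 0},
    {"tx": 0, "ty": 17.5, "tz": -1, "rx": 0, "ry": 0, "rz": 0}
  ]
}}

```text
time: 22.77
position: [0.4874, -0.2005, 0.2706]
tool_rot: [1.0, -0.012, -0.0, -0.001]
ft_force: [0.4, -0.4, -0.5]
grip_width: 0.0504
```

{"api": "send_rows", "payload": {
  "deltas": [
    {"tx": 0, "ty": 3.5, "tz": 0, "rx": 0, "ry": 0, "rz": 0},
    {"tx": 0, "ty": 6, "tz": 0, "rx": 0, "ry": 0, "rz": 0},
    {"tx": 0, "ty": 7, "tz": 0, "rx": 0, "ry": 0, "rz": 0},
    {"tx": 0, "ty": 7, "tz": 0, "rx": 0, "ry": 0, "rz": 0},
    {"tx": 0, "ty": 7, "tz": 0, "rx": 0, "ry": 0, "rz": 0}
  ]
}}

```text
time: 23.18
position: [0.4857, -0.2688, 0.27]
tool_rot: [1.0, -0.012, -0.001, -0.001]
ft_force: [0.0, 0.4, 1.1]
grip_width: 0.0501
```

```bash
python3 - <<'E'
from h import *
o=robot.get_obs();print(o['time'],o['position'],o['ft_force'])
for n,(u,v) in {'top':(210,160),'side':(205,150)}.items():
    c=cam(n); a=c['color'][v:v+120,u:u+160,::-1]
    for l,z in [('knob_top',.1915),('direction_tip',.1805),('stone',.012)]:
        for r in robot.tip_of(l,n)[:3]: print(n,l,round(r['p'],2),np.round(r['xy'],1),np.round(at_z(c,r['xy'],z),4))
    cv2.imwrite(f'pics/{n}11.png',cv2.resize(a,None,fx=5,fy=5,interpolation=cv2.INTER_CUBIC))
E
```

```text
23.1833 [ 0.48572739 -0.26879952  0.27002679] [0.04845053 0.42123409 1.0939497 ]
top knob_top 0.5 [289.1 254.1] [ 0.5013 -0.0317  0.1915]
top knob_top 0.38 [279.7 208.1] [ 0.6213 -0.0055  0.1915]
top knob_top 0.24 [410.3 241.7] [ 0.5379 -0.3498  0.1915]
top direction_tip 0.5 [292.2 212.1] [ 0.6116 -0.0388  0.1805]
top stone 0.97 [266.3 152.1] [0.794 0.034 0.012]
top stone 0.6 [281.  211.3] [ 0.6193 -0.012   0.012 ]
top stone 0.6 [355.8 214.1] [ 0.6142 -0.2333  0.012 ]
side knob_top 0.62 [323.8 186.3] [ 0.5006 -0.0443  0.1915]
side direction_tip 0.63 [289.  186.3] [ 0.5923 -0.022   0.1805]
side stone 0.74 [214.3 229. ] [0.7986 0.0485 0.012 ]
side stone 0.72 [307.6 195.5] [ 0.5958 -0.2176  0.012 ]
side stone 0.62 [274.6 226.9] [ 0.6364 -0.0302  0.012 ]
```

View pics/top11.png

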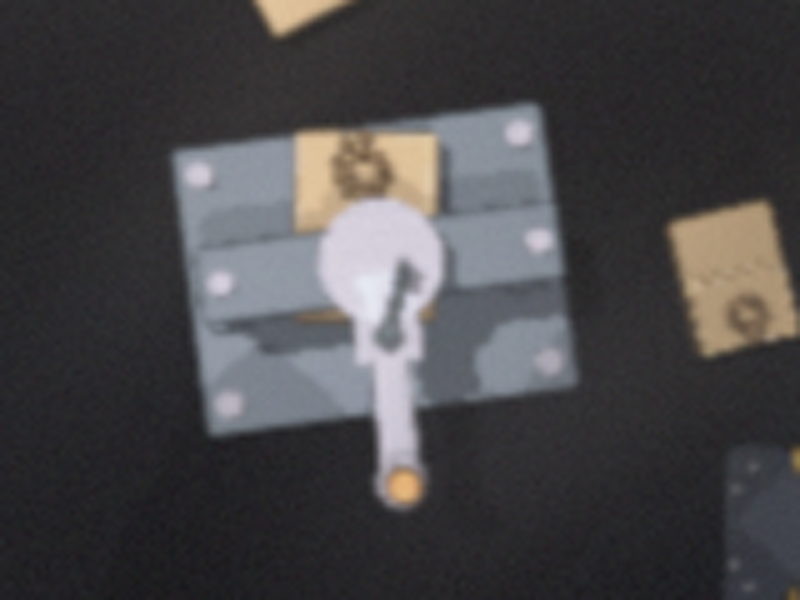

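View pics/side11.png

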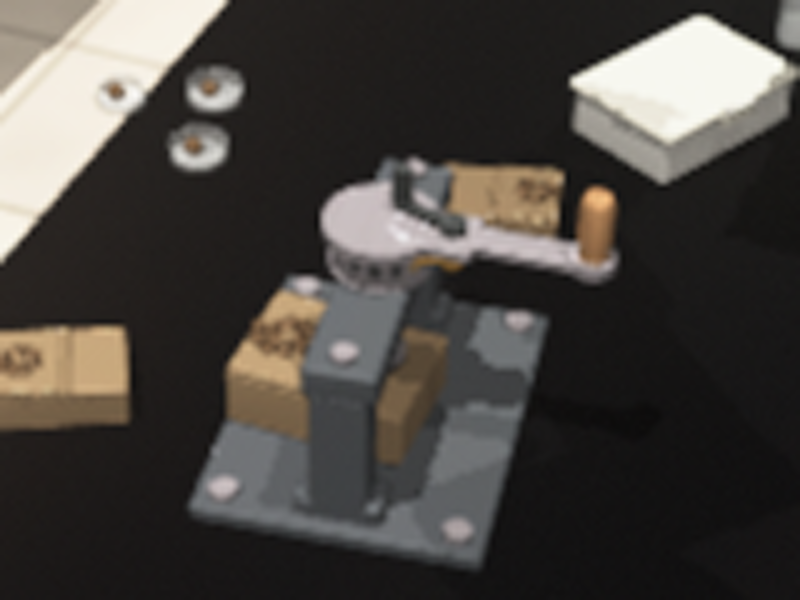

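The lever is over to the tighten side: its tip, at (405,275) in the top crop, lies right of the arm line. The handle stands near 0.13 rad. The stone, press and other things are where they were, and the gripper is clear. Handing in.

```bash
python3 -c "
from rig import robot
print(robot.hand_in())"
```

```text
the job is handed in; nothing more can be done
None
```

I did the whole job in the order asked and handed it in at about 23 s, with the clamping estimated at 82–113 N (around 100 N). That figure comes from force and angle; nothing measures the clamping directly.

- **Lever:** I pushed it over to its tighten stop. The resistance rose from about 4.5 N to 11 N there, which also nudged the handle back by about 0.25 rad. The last pictures show the lever still leaning to the tighten side.
- **Free-wheel check:** I swung the handle anticlockwise to its end stop. It free-wheeled at about 1 N and met a clear stop.
- **Tightening:** It took two driving strokes. The force at the knob with the arm halted was about 5 N before contact and about 8.6 N at the end.
- **Clamping estimate:** The two ways of judging it differ a little. The rise in force gives about 104–113 N, and the angle turned after contact gives about 82–92 N. The no-load reading varied by about 0.5 N, so contact is only known to within about 0.05 rad.
- **Letting go:** I backed off, opened the gripper and lifted clear, and the wrist force read near zero. In the last pictures the stone lies where it did, and I saw nothing else moved near the press. I did not re-check the magnifier at the end, but the arm never went near it.

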